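Pop the latch and open the condiment box

ROBOT

A 6-joint arm with a two-finger parallel gripper is mounted at the origin on the work surface. World frame = base frame: x ahead of the robot, y to its left, z up, the work surface at z = 0. Lengths are in mm, angles in rad, forces in N, time in s.
With the tool pointing down it reaches from about 350 to 975 mm from the base axis. Payload 7.1 kg.
Tool frame: the origin (TCP) lies at the very end of the fingers, on their centre line; the grasp point (between the pads) lies 19 mm behind it; z points along the fingers, x is the direction in which the jaws open and shut, and the axes are right-handed (so a half turn about z gives the same grasp; the last joint's range is limited). The gripper opens to 88 mm and grips with 3 to 60 N. Pads are 20 mm wide; open, the fingers measure 115 mm over their backs; the gripper's body (75 mm by 178 mm) begins 61 mm behind the grasp point.
Start: joints at [1.329, 0.423, 1.63, -0, 1.089, -0.019], TCP at [138.07, 609.542, 222.675] pointing down, gripper open.
Joint ranges: [-3, 3], [-0.9, 2.11], [0.09, 2.58], [-1.31, 4.45], [0.11, 2.69], [-2.54, 2.54]. Speed limits (rad/s): [2.39, 2.39, 3.01, 3.14, 3.14, 3.14].

INTERFACE

Orientations are given as a rotation vector (axis times angle).
In Python, from workcell import * gives the robot as it stands.
- The arm moves only by the tool arm_command, never from a script. Its argument "increments" is a list of rows, each a list of 2 entries, a list of its own where there are three numbers: the shift along the tool's x, y, z in cm, then the turn about the tool's z in degrees. In form: [[[dx, dy, dz], turn], ...]. A call has 1 to 20 rows; each row shifts and turns the pose as measured when the row begins, along the tool's axes as they then stand; what a row does not reach is not made up. A row lasts 1/10 s, in which the tool goes at most 50 mm and 8.59 degrees, less where a joint would pass 70% of its speed; a pose out of reach is approached as far as the arm can. A call is refused whole if a number of a shift passes 5 or a number of a turn 8.59, either way. A call with a gripper value outside its range is refused whole. "gripper" is the opening, from 0 (shut) to 1 (fully open), set as the call begins (left out, the last holds). The fingers move at their own pace and stop on an object; the grip force is fixed at half the most. Time passes only in rows, so rows that do not move let the fingers close. It gives the time, the measured TCP pose, the force and the opening at its end, in the units of the state.
- get_obs(): the state, without advancing time (a new reading comes with each control period).
- get_image(name): name is "side" or "top" or "wrist"; returns the picture (400x640x3 uint8, red, green, blue); there is no depth.
- camera_params(name): a dict with "K" (3x3 intrinsics, pixels), "k1" (the pictures are not rectified: a ray, as slopes to the right and down, at radius r is drawn at 1 + k1 r^2 times it, then the intrinsics apply), "rvec" (rotation vector, rad) and "tvec" (3), from world to camera coordinates, as OpenCV has them; the wrist camera has in their place "T_tool_cam" (4x4, takes a point from camera to tool coordinates, whose origin is the TCP and whose axes are the tool frame's). Camera axes: x right, y down, z forward; pixel columns grow to the right and rows downward; lengths in mm; the calibration is good to about 2 mm. A picture is of the moment at which its call begins: read the wrist's pose just before it. camera_params takes no time and is no camera call.
- close_job(): hands the job in, once; it reports no verdict.
The state is a dict: "t": time; "qpos": joint angles; "qvel": joint speeds; "joint_torque": joint torques, N m; "ee_pos": TCP position; "orientation": TCP orientation; "ft_force": force on the tool from outside, world axes, zero at the start; "moment": the same for the moment, N m; "width": finger opening in mm.
Only numpy, scipy, OpenCV 4.12 (cv2) and the standard library are available. Lean on these libraries where they do the work, as an engineer would, in place of code of your own. Each camera call takes 0.05 s, during which the arm holds its last target.

TASK

Press the black release tab on the front of the steel condiment box so that its sprung lid pops up part way, then push the lid all the way over until it stands fully open against its stop, and draw the hand clear. It is all fingertip work: nothing is to be picked up, and the tub, bowl, grill fork and skewer must be left where they are.

Things in the scene. Friction and masses are not known exactly. Their poses are not given: they have to be found in the camera images.
- box: Stainless condiment box fixed to the cart top, 120 (x) x 160 (y) x 75 mm high, plus a flat 6 mm steel lid (closed top face at 82 mm). Origin at the centre of its underside, z up. Its -x side is the front, roughly facing the robot, with the latch tab; the lid is hinged along the rear (+x) rim. Place and yaw vary.
- tab_press (a point): Press point on top of the black plastic latch tab, a level plate 50 mm long (box x) x 44 wide x 5 thick jutting 82 to 132 mm in front of the box centre; at rest at (-117, 0, 62) mm in the box frame. At its inner end (-80, 0, 55), its pivot, an upright hook arm 24 mm wide rises 34 mm over the lid's front lug; it swings about 10 mm outwards as the tab goes down. Moves with the tab.
- tab (a joint): Latch tab angle in rad: 0 at rest, 0.32 fully down (the press point has then sunk about 12 mm). The lid is set free at about 0.24 (press point sunk about 9 mm). Spring return; about 1 N at the press point to start, 4 to 5 N fully down, then a hard stop. Pushing on the closed lid does not free it.
- lid_hinge (a point): Centre of the lid's hinge line, which runs along the box's y axis; at (60, 0, 76) mm in the box frame. Fixed.
- lid_edge (a point): Middle of the lid's front edge (tip of its 24 mm wide lug), on its underside, 134 mm from the hinge line; the lid proper is 124 mm long x 164 mm wide. Moves with the lid: in the box frame at (60 - 134 cos a, 0, 76 + 134 sin a) mm for a lid angle a.
- lid (a joint): Lid angle a in rad: 0 shut and latched, 1.92 fully open at its stop, leaning back past upright. Once unlatched a spring lifts it within a second to about 0.85, no farther. From there under 2 N at the front edge moves it, against a damper. Well short of upright it sinks back to 0.85 when let go; past upright it does not fall shut.
- tub: Closed white plastic tub, 116 mm across the lid, 87 mm high, loose; origin at the centre of its underside. Stands left or right of the box. Leave alone.
- bowl: Glass bowl, 130 mm across the rim, 60 mm high, loose; origin at the centre of its underside. Stands on the other side of the box. Leave alone.
- fork: Black grill fork lying flat behind the box, 325 mm long, 14 mm high; origin near its middle, its x axis points along it towards the tines. Leave alone.
- skewer: Flat steel skewer with a loop at one end, lying flat at the left, 272 mm long, 5 mm high; origin near its middle, x axis along it towards the point. Leave alone.
There are look-alikes about, which are no part of the job. There is more than one size of the box; the job needs the largest.

How it is judged (in metres and radians):
On the way, in this order (a step that is already met when the one before it is completed fails the run):
1. the release tab is pressed down while the lid is still shut (value of joint tab above 0.1 rad and value of joint lid below 0.2 rad).
2. the lid has popped up part way on its spring (value of joint lid between 0.55 and 1.3 rad), for 0.1 s.
At the end, for the whole second after the job is handed in: The lid stands open at more than 1.75 rad (its stop is at 1.92) and is still, the tab has sprung back (under 0.05 rad), and tub, bowl, fork and skewer are within 20 mm of where they began (value of joint lid above 1.75 rad and velocity of joint lid between -0.1 and 0.1 rad/s and value of joint tab below 0.05 rad and distance of each of tub, bowl, fork, skewer from where it was at the start of the episode below 0.02 m); the robot touches nothing.
It fails at once if the tub is shifted or lifted by more than 20 mm (distance of tub from where it was at the start of the episode above 0.02 m).
It fails at once if the bowl is shifted or lifted by more than 20 mm (distance of bowl from where it was at the start of the episode above 0.02 m).
It fails at once if the fork is shifted or lifted by more than 20 mm (distance of fork from where it was at the start of the episode above 0.02 m).
It fails at once if the skewer is shifted or lifted by more than 20 mm (distance of skewer from where it was at the start of the episode above 0.02 m).
It also fails if it takes over 48 s, if anything falls off the work surface, if the arm or the gripper's body presses on something with over 40 N, if the wrist force passes 120 N, or if a joint passes its speed limit or range.

## Working session

There is one attempt and no reset: what is moved stays moved. The work goes in short steps, Python scripts to look and compute and a tool call to move; the robot and the scene stay as the last step left them, time stands still between calls to the robot, and variables do not carry over. Pictures are saved under pics/ and viewed, and the job is handed in when it is done.

Besides the shell and the picture viewer there is one more tool, called after ">>>" as name([rows], argument=value, ...), one row to a line, values as JSON. arm_command: Moves the arm, as the interface text tells. Its arguments: {"type":"object","properties":{"increments":{"type":"array","items":{"type":"array"}},"gripper":{"type":"number"}},"required":["increments"]}

```bash
ls; mkdir -p pics; cat > h.py <<'E'
from workcell import *
import numpy as np, cv2
def save(n,im,bgr=False): cv2.imwrite('pics/'+n+'.png', im if bgr else cv2.cvtColor(im,cv2.COLOR_RGB2BGR))
E
python3 - <<'E'
from h import *
np.set_printoptions(precision=4,suppress=True)
print(get_obs())
for n in ['top','side','wrist']:
    print(n,camera_params(n))
for n in ['top','side']:
    save(n+'0',get_image(n))
E
```

```text
pics
{'t': 0.0, 'qpos': array([ 1.329 ,  0.4238,  1.6307,  0.    ,  1.0886, -0.019 ]), 'qvel': array([-0.0003, -0.0012, -0.0001,  0.0014, -0.0011, -0.0014]), 'joint_torque': array([  0.0008, -54.4625, -27.367 ,   0.0644,   0.023 ,  -0.0001]), 'ee_pos': array([137.9451, 609.0447, 221.9228]), 'orientation': array([ 2.454 ,  1.9601, -0.0018]), 'ft_force': array([0.0089, 0.2956, 0.5551]), 'moment': array([-0.0185,  0.0054,  0.0513]), 'width': 87.77203656697118}
top {'K': array([[362.0921,   0.    , 317.5577],
       [  0.    , 362.0921, 201.4303],
       [  0.    ,   0.    ,   1.    ]]), 'k1': -0.03727079708055216, 'rvec': array([ 2.177 , -2.1398,  0.1328]), 'tvec': array([ 58.3951, 555.423 , 816.3138])}
side {'K': array([[429.0858,   0.    , 316.8093],
       [  0.    , 429.0858, 199.7493],
       [  0.    ,   0.    ,   1.    ]]), 'k1': -0.10118962939629367, 'rvec': array([ 2.1221, -0.6142,  0.2829]), 'tvec': array([-449.4735,  297.9212,  838.0694])}
wrist {'K': array([[291.6117,   0.    , 318.6407],
       [  0.    , 291.6117, 200.3943],
       [  0.    ,   0.    ,   1.    ]]), 'k1': 0.0051522037228654985, 'T_tool_cam': array([[   1.    ,   -0.0002,   -0.0006,   -0.1611],
       [   0.0004,    0.9646,    0.2636,  -72.0228],
       [   0.0006,   -0.2636,    0.9646, -162.2777],
       [   0.    ,    0.    ,    0.    ,    1.    ]])}
```

View pics/top0.png

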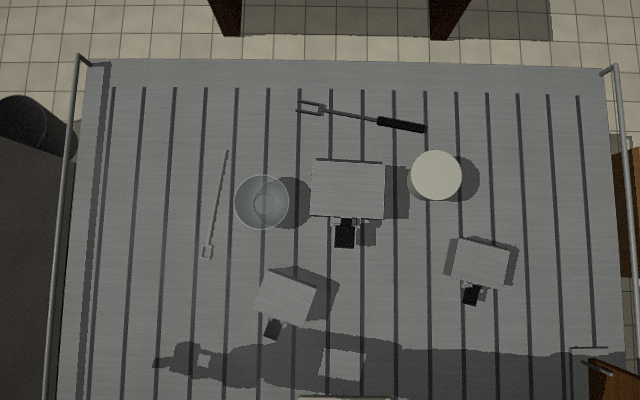

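View pics/side0.png

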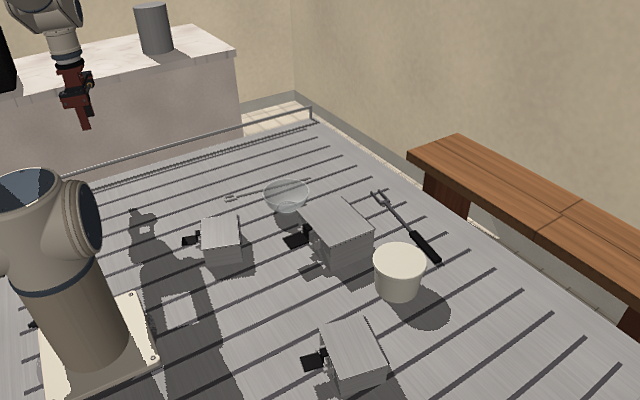

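The top view has three candidate boxes: A with its lid at (347,189) and tab at (345,234), B with its lid at (480,262), and C with its lid at (285,298). A looks largest. I'll measure all three and confirm with a crop.

```bash
cat >> h.py <<'E'
def ray(name,uv):
    c=camera_params(name); 
    D=np.array([c['k1'],0,0,0,0])
    R,_=cv2.Rodrigues(np.array(c['rvec'])); t=np.array(c['tvec']).ravel()
    p=cv2.undistortPointsIter(np.array([[uv]],float),c['K'],D,None,None,(3,50,1e-9))[0,0] if hasattr(cv2,'undistortPointsIter') else cv2.undistortPoints(np.array([[uv]],float),c['K'],D)[0,0]
    d=R.T@np.array([p[0],p[1],1]); return -R.T@t, d/np.linalg.norm(d)
def plane(name,uv,z):
    o,d=ray(name,uv); return o+d*(z-o[2])/d[2]
def proj(name,P):
    c=camera_params(name)
    return cv2.projectPoints(np.array(P,float).reshape(-1,1,3),np.array(c['rvec']),np.array(c['tvec']),c['K'],np.array([c['k1'],0,0,0,0]))[0][:,0]
E
python3 - <<'E'
from h import *
im=cv2.imread('pics/top0.png')
c=im[140:265,290:410]; save('cropA',cv2.resize(c,None,fx=4.8,fy=4.8,interpolation=cv2.INTER_CUBIC),True)
c=im[230:350,240:530]; save('cropBC',cv2.resize(c,None,fx=2.7,fy=2.7,interpolation=cv2.INTER_CUBIC),True)
s=cv2.imread('pics/side0.png')
c=s[180:300,260:400]; save('cropS',cv2.resize(c,None,fx=4.5,fy=4.5,interpolation=cv2.INTER_CUBIC),True)
hsv=cv2.cvtColor(im,cv2.COLOR_BGR2HSV)
m=(hsv[...,2]<35).astype(np.uint8)
n,l,st,ce=cv2.connectedComponentsWithStats(m)
for i in range(1,n):
    if 100<st[i,4]<2000: 
        print(st[i],ce[i],plane('top',ce[i],62))
        cs=cv2.findContours((l==i).astype(np.uint8),0,2)[0]; print(cv2.minAreaRect(cs[0]))
E
```

```text
[208   0  34  36 885] [227.71073446  15.19774011] [1007.706497    296.42978017   62.        ]
((224.5, 17.5), (35.0, 33.0), 90.0)
[ 429    0   42   40 1148] [444.75958188  16.24651568] [1015.82311464 -237.42998739   62.        ]
((449.5, 19.5), (39.0, 41.0), 90.0)
[375 117  53  16 425] [401.16941176 124.66823529] [ 735.30372256 -124.63967249   62.        ]
((400.8460998535156, 124.76923370361328), (52.16688537597656, 9.021340370178223), 11.309932708740234)
[335 218  20  30 491] [344.57230143 233.86761711] [478.51437153   6.00027193  62.        ]
((344.5, 232.5), (29.0, 19.0), 90.0)
[ 60 230   9 105 126] [ 63.97619048 281.49206349] [359.19326688 636.27692357  62.        ]
((63.8374137878418, 281.9859924316406), (1.6662341356277466, 104.30280303955078), 4.927109718322754)
[462 285  20  21 262] [471.04580153 294.85114504] [ 347.67787434 -276.65214706   62.        ]
((470.9206237792969, 294.001220703125), (14.404117584228516, 21.330137252807617), 17.52556800842285)
[394 343   4  54 135] [395.86666667 372.25925926] [ 180.81939995 -108.15787854   62.        ]
((395.5, 369.4999694824219), (
[... 573 characters left out ...]
642   62.        ]
((563.20947265625, 375.4932556152344), (47.10452651977539, 3.6755073070526123), 88.15238952636719)
[569 353   5  47 102] [570.91176471 375.85294118] [ 173.13723874 -497.25210312   62.        ]
((570.9446411132812, 376.00311279296875), (46.04011535644531, 2.773500919342041), 86.8201675415039)
[528 356   5  44 143] [530.46153846 377.71328671] [ 169.88627375 -405.12860702   62.        ]
((530.3553466796875, 377.5038146972656), (43.06403350830078, 3.630321979522705), 88.49256896972656)
[581 358  59  42 717] [599.41980474 377.59274756] [ 168.6303122  -563.02910476   62.        ]
((611.4570922851562, 374.5103759765625), (42.673057556152344, 53.30450439453125), 76.37300109863281)
```

View pics/cropA.png

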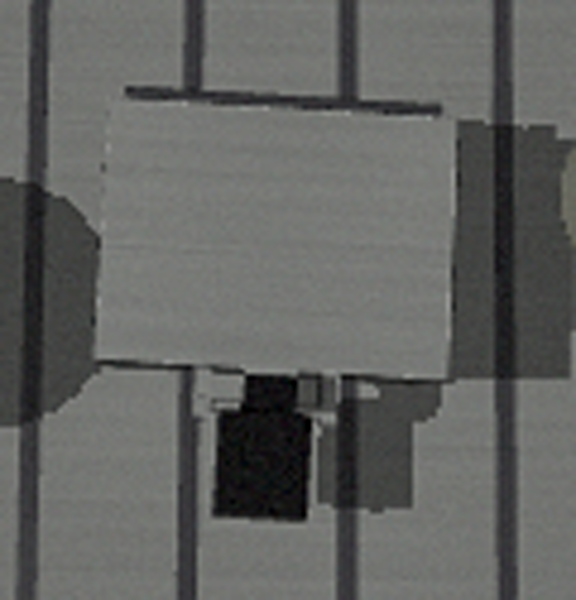

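View pics/cropBC.png

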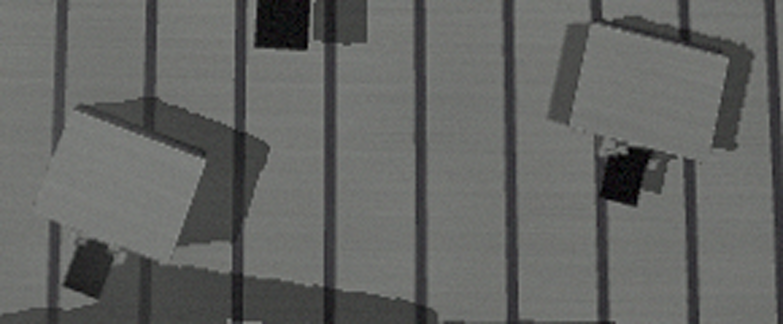

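View pics/cropS.png

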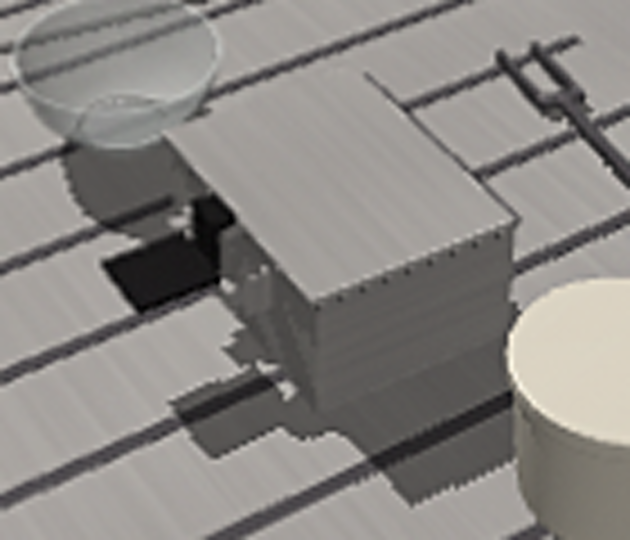

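```bash
python3 - <<'E'
from h import *
np.set_printoptions(precision=1,suppress=True)
def q(pts,f,off,z):
    return [plane('top',(x/f+off[0],y/f+off[1]),z)[:2] for x,y in pts]
L=lambda a,b: np.linalg.norm(np.array(a)-b)
A=q([(97,361),(449,380),(456,117),(108,97)],4.8,(290,140),82)
print('A',*A,'w',L(A[0],A[1]),L(A[2],A[3]),'d',L(A[0],A[3]),L(A[1],A[2]))
for a,b in((0,1),(3,2)):
    v=A[b]-A[a]; print('yaw',np.degrees(np.arctan2(v[0],-v[1])))
for a,b in((0,3),(1,2)):
    v=A[b]-A[a]; print('yaw',np.degrees(np.arctan2(v[1],v[0])))
T=q([(215,410),(310,412),(306,521),(212,517)],4.8,(290,140),62); print('tab',*T,L(T[0],T[1]),L(T[1],T[2]),L(T[2],T[3]),L(T[3],T[0]),np.mean(T,0))
B=q([(568,126),(711,158),(729,57),(594,23)],2.7,(240,230),60); print('B',L(B[0],B[1]),L(B[1],B[2]))
C=q([(37,205),(172,262),(206,155),(78,105)],2.7,(240,230),60); print('C',L(C[0],C[1]),L(C[1],C[2]))
E
```

```text
A [517.5  83.6] [511.6 -78.2] [635.  -82.2] [641.5  80.9] w 161.9340680217178 163.21126725905182 d 124.03167659881302 123.46303589393393
yaw -2.12155076899305
yaw -2.3166775935354407
yaw -1.2514420908214328
yaw -1.8397406456545715
tab [497.1  28.2] [496.9 -16.4] [446.1 -14.8] [447.2  29. ] 44.616883277522156 50.84829505886402 43.85595797822519 49.88564150309073 [471.9   6.5]
B 122.11968869213949 85.44237772041282
C 119.37392353951593 89.83439613825614
```

Box A is the large one: its lid measures 163 x 124 mm against 164 x 124 expected, while B is about 122 x 85 and C about 119 x 90. Its yaw is about -1.9°, its centre (578, 1), and its tab 44.5 x 50 mm centred at (472, 6). Next I'll work out the approach in tool axes.

```bash
cat >> h.py <<'E'
from scipy.spatial.transform import Rotation as Ro
yaw=np.radians(-1.9); BC=np.array([578.4,1.5])
def b2w(x,y,z): return np.array([BC[0]+x*np.cos(yaw)-y*np.sin(yaw), BC[1]+x*np.sin(yaw)+y*np.cos(yaw), z])
def delta(tgt,label=''):
    o=get_obs(); R=Ro.from_rotvec(o['orientation']).as_matrix()
    d=R.T@(np.array(tgt)-o['ee_pos'])/10
    Rt=np.column_stack([b2w(0,1,0)-b2w(0,0,0),b2w(1,0,0)-b2w(0,0,0),[0,0,-1]])
    rel=Ro.from_matrix(R.T@Rt).as_rotvec(degrees=True)
    print(label,'pos',o['ee_pos'],'cm tool',d,'rot to target deg',rel,'F',o['ft_force'],'w',o['width'],'t',o['t'])
E
python3 - <<'E'
from h import *
np.set_printoptions(precision=2,suppress=True)
print(b2w(-119,0,62))
delta(b2w(-119,0,200)); print(Ro.from_rotvec(get_obs()['orientation']).as_matrix())
E
```

```text
[459.47   5.45  62.  ]
 pos [137.97 609.07 221.98] cm tool [-51.76  44.69   2.27] rot to target deg [ -0.01   0.08 -10.87] F [-0.48 -0.58  0.4 ] w 88.06447172673538 t 0.1
[[ 0.22  0.98 -0.  ]
 [ 0.98 -0.22 -0.  ]
 [-0.   -0.   -1.  ]]
```

>>> arm_command([
  [[0, 0, 0], -5.5],
  [[0, 0, 0], -5.4],
], gripper=0)

```text
t: 0.3
ee_pos: [137.8, 608.5, 221.0]
orientation: [2.251, 2.189, -0.004]
ft_force: [0.1, 0.3, 0.0]
width: 75.5
```

```bash
python3 - <<'E'
from h import *
np.set_printoptions(precision=2,suppress=True)
delta(b2w(-119,0,200))
E
```

```text
pos [137.82 608.46 221.03] cm tool [-59.39  33.82   2.27] rot to target deg [-0.04  0.18  0.32] F [0.12 0.34 0.01] w 75.46583423366599 t 0.3
```

>>> arm_command([
  [[-3, 1.7, 0], 0],
  [[-3.5, 2, 0], 0],
  [[-3.5, 2, 0], 0],
  [[-3.5, 2, 0], 0],
  [[-3.5, 2, 0], 0],
  [[-3.5, 2, 0], 0],
  [[-3.5, 2, 0], 0],
  [[-3.5, 2, 0], 0],
  [[-3.5, 2, 0], 0],
  [[-3.5, 2, 0], 0],
  [[-3.5, 2, 0], 0],
  [[-3.5, 2, 0], 0],
  [[-3.5, 2, 0], 0],
  [[-3.5, 2, 0], 0],
  [[0, 0, 0], 0],
  [[0, 0, 0], 0],
])

```text
t: 1.9
ee_pos: [410.1, 97.1, 219.3]
orientation: [2.244, 2.195, -0.008]
ft_force: [-0.7, 0.1, 0.5]
width: 0.6
```

```bash
python3 - <<'E'
from h import *
np.set_printoptions(precision=2,suppress=True)
delta(b2w(-119,0,180))
E
```

```text
pos [410.1   97.06 219.31] cm tool [-9.03  5.15  3.97] rot to target deg [-0.11  0.32  0.62] F [-0.75  0.08  0.5 ] w 0.6072051287619086 t 1.9
```

>>> arm_command([
  [[-3, 1.7, 1], 0.6],
  [[-3, 1.7, 1.5], 0],
  [[-3, 1.7, 1.5], 0],
  [[0, 0, 0], 0],
  [[0, 0, 0], 0],
  [[0, 0, 0], 0],
])

```text
t: 2.5
ee_pos: [457.9, 9.5, 178.2]
orientation: [2.248, 2.194, -0.007]
ft_force: [-0.4, 0.3, -1.3]
width: 0.7
```

```bash
python3 - <<'E'
from h import *
np.set_printoptions(precision=2,suppress=True)
delta(b2w(-119,0,75))
for n in ['side','wrist','top']: save(n+'1',get_image(n))
E
```

```text
pos [457.92   9.5  178.22] cm tool [-0.36  0.2  10.32] rot to target deg [-0.17  0.21  0.49] F [-0.38  0.34 -1.34] w 0.6855939627586177 t 2.5
```

View pics/side1.png

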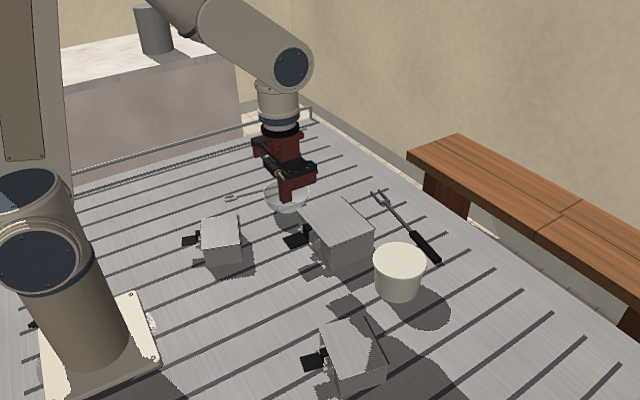

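View pics/wrist1.png

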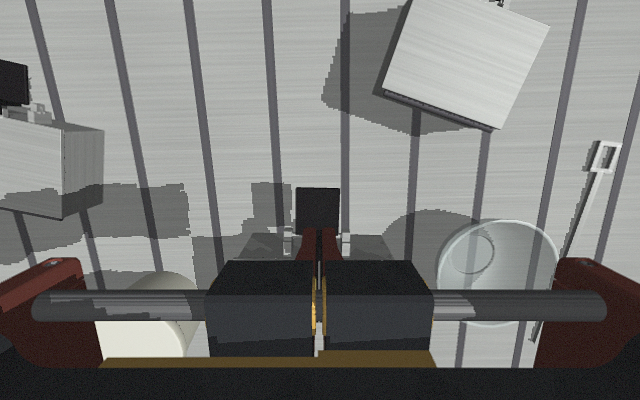

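The wrist view shows the tab (black plate, columns 296–340, rows 188–235) in front of the closed fingers at column 318. I'll check it against the top-view measurement by casting rays from the wrist camera.

```bash
python3 - <<'E'
from h import *
np.set_printoptions(precision=2,suppress=True)
c=camera_params('wrist'); o=get_obs()
T=np.eye(4); T[:3,:3]=Ro.from_rotvec(o['orientation']).as_matrix(); T[:3,3]=o['ee_pos']
M=T@np.array(c['T_tool_cam'])
for uv in [(296,189),(340,189),(296,230),(340,230)]:
    p=cv2.undistortPoints(np.array([[uv]],float),c['K'],np.array([c['k1'],0,0,0,0.]))[0,0]
    d=M[:3,:3]@[p[0],p[1],1]; print(M[:3,3]+d*(62-M[2,3])/d[2])
for x,y in [(-132,-22),(-132,22)]: print('exp',b2w(x,y,62))
delta(b2w(-119,0,75))
E
```

```text
[450.   -13.39  62.  ]
[451.01  29.77  62.  ]
[492.83 -15.31  62.  ]
[493.86  29.54  62.  ]
exp [445.74 -16.11  62.  ]
exp [447.2   27.86  62.  ]
 pos [458.22   9.4  178.63] cm tool [-0.35  0.15 10.36] rot to target deg [-0.11  0.21  0.52] F [-0.75  0.79 -0.55] w 0.5280429047420727 t 2.65
```

The two views agree to within 4 mm. I'll aim at about (461, 7) and descend to just above the tab.

>>> arm_command([
  [[-0.3, 0.3, 2], 0.5],
  [[0, 0, 3], 0],
  [[0, 0, 3], 0],
  [[0, 0, 2.2], 0],
  [[0, 0, 0], 0],
  [[0, 0, 0], 0],
  [[0, 0, 0], 0],
])

```text
t: 3.35
ee_pos: [464.1, 10.4, 78.7]
orientation: [2.244, 2.187, 0.005]
ft_force: [0.0, 0.1, 0.7]
width: 0.5
```

```bash
python3 - <<'E'
from h import *
np.set_printoptions(precision=2,suppress=True)
delta([461,7,50])
s=get_image('side'); save('side2',cv2.resize(s[120:300,200:420],None,fx=3.3,fy=3.3))
E
```

```text
pos [464.06  10.38  78.69] cm tool [-0.34 -0.32  2.87] rot to target deg [0.47 0.18 0.4 ] F [0.03 0.13 0.71] w 0.5398110574563645 t 3.35
```

View pics/side2.png

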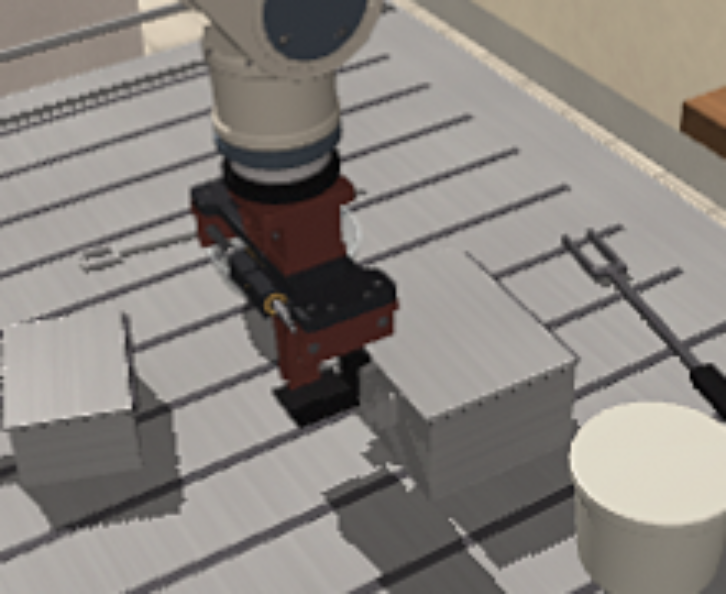

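The closed fingertip is just above the tab plate, clear of the hook and lid. I'll correct the sideways offset and come down to contact.

>>> arm_command([
  [[-0.5, -0.6, 0], 0.4],
  [[0, 0, 0], 0],
  [[0, 0, 1], 0],
  [[0, 0, 0], 0],
  [[0, 0, 0], 0],
])

```text
t: 3.9
ee_pos: [459.6, 4.9, 70.9]
orientation: [2.25, 2.174, 0.013]
ft_force: [0.1, 0.1, -0.4]
width: 0.3
```

```bash
python3 - <<'E'
from h import *
np.set_printoptions(precision=2,suppress=True)
delta([461,7,50])
E
```

```text
pos [459.6    4.9   70.91] cm tool [0.22 0.1  2.09] rot to target deg [ 0.84  0.17 -0.06] F [ 0.15  0.07 -0.44] w 0.26567642060236224 t 3.9
```

Position is good. Now I'll press in small steps.

>>> arm_command([
  [[0, 0, 0.6], 0],
  [[0, 0, 0.6], 0],
  [[0, 0, 0.4], 0],
  [[0, 0, 0.3], 0],
  [[0, 0, 0.2], 0],
  [[0, 0, 0], 0],
])

```text
t: 4.5
ee_pos: [460.2, 4.8, 51.0]
orientation: [2.25, 2.175, 0.012]
ft_force: [-7.7, -0.5, 21.4]
width: 0.4
```

```bash
python3 - <<'E'
from h import *
np.set_printoptions(precision=2,suppress=True)
s=get_image('side'); save('side3',cv2.resize(s[120:300,200:420],None,fx=3.3,fy=3.3))
print(get_obs()['ft_force'])
E
```

```text
[-6.91 -0.08 22.58]
```

View pics/side3.png

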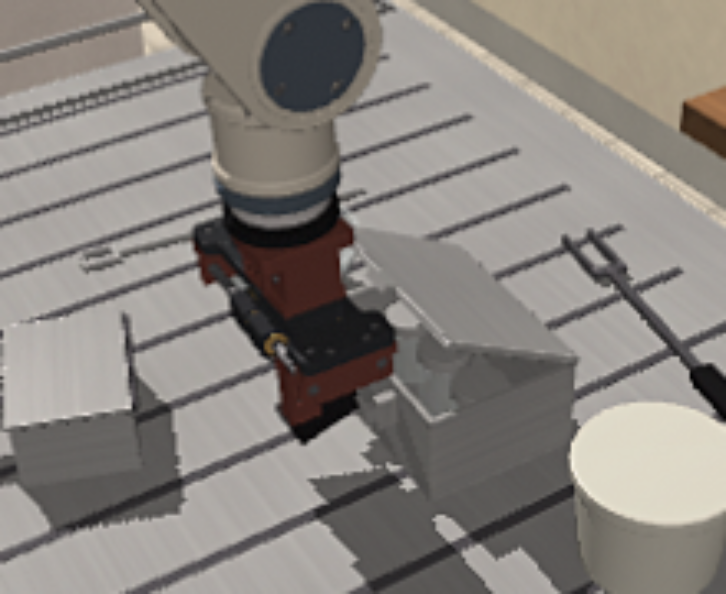

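The lid is rising, with the tab on its hard stop (about 22 N). I'll lift off and back a little, and let the lid settle.

>>> arm_command([
  [[0, 0, -0.8], 0],
  [[0, -0.4, -1.5], 0],
  [[0, -0.6, -2.5], 0],
  [[0, -0.6, -2.5], 0],
  [[0, 0, -2.5], 0],
  [[0, 0, -1], 0],
  [[0, 0, 0], 0],
  [[0, 0, 0], 0],
  [[0, 0, 0], 0],
  [[0, 0, 0], 0],
])

```text
t: 5.55
ee_pos: [441.4, 5.9, 158.3]
orientation: [2.251, 2.177, 0.008]
ft_force: [-0.2, 0.3, -0.1]
width: 0.1
```

```bash
python3 - <<'E'
from h import *
np.set_printoptions(precision=2,suppress=True)
s=get_image('side'); save('side4',cv2.resize(s[80:300,180:440],None,fx=2.7,fy=2.7))
for a in (0.55,.85,1.0):
    print(a,(proj('side',[b2w(60-124*np.cos(a),y,76+124*np.sin(a)) for y in (-82,82)])-[180,80])*2.7)
delta(b2w(-60,0,155))
E
```

```text
0.55 [[419.58 387.9 ]
 [323.19 289.32]]
0.85 [[445.45 349.96]
 [345.45 254.99]]
1.0 [[461.53 332.69]
 [359.65 239.62]]
 pos [441.22   5.88 158.23] cm tool [0.02 7.72 0.41] rot to target deg [ 0.61  0.19 -0.02] F [ 0.11 -0.7   0.86] w 0.31956855369781606 t 5.6
```

View pics/side4.png

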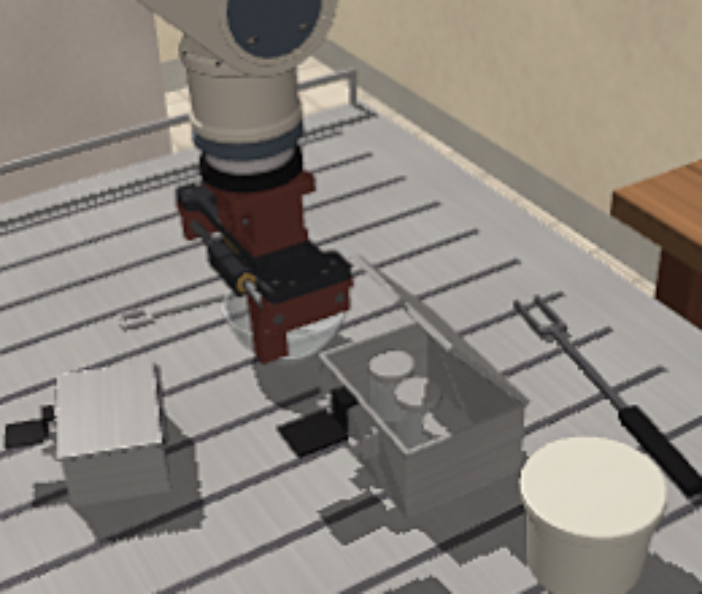

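The near front lid corner at (447,349) matches a = 0.85, and the tab has sprung back level. Now I'll push the lid over with the fingers at z ≈ 155.

>>> arm_command([
  [[0, 2, 0.1], 0],
  [[0, 3, 0.1], 0],
  [[0, 3, 0], 0],
  [[0, 1.5, 0], 0],
  [[0, 1, 0], 0],
  [[0, 1, 0], 0],
  [[0, 1, 0], 0],
  [[0, 1, 0], 0],
  [[0, 1, 0], 0],
  [[0, 1, 0], 0],
  [[0, 1, 0], 0],
])

```text
t: 6.7
ee_pos: [607.6, 0.2, 150.9]
orientation: [2.258, 2.184, -0.007]
ft_force: [-0.1, -0.0, 0.1]
width: 0.3
```

```bash
python3 - <<'E'
from h import *
np.set_printoptions(precision=2,suppress=True)
s=get_image('side'); save('side5',cv2.resize(s[80:300,180:440],None,fx=2.7,fy=2.7))
delta(b2w(77,0,155))
E
```

```text
pos [609.48   0.15 151.18] cm tool [ 0.03  4.59 -0.39] rot to target deg [-0.06  0.2  -0.02] F [ 0.93 -0.08 -0.18] w 0.5123086003100572 t 6.75
```

View pics/side5.png

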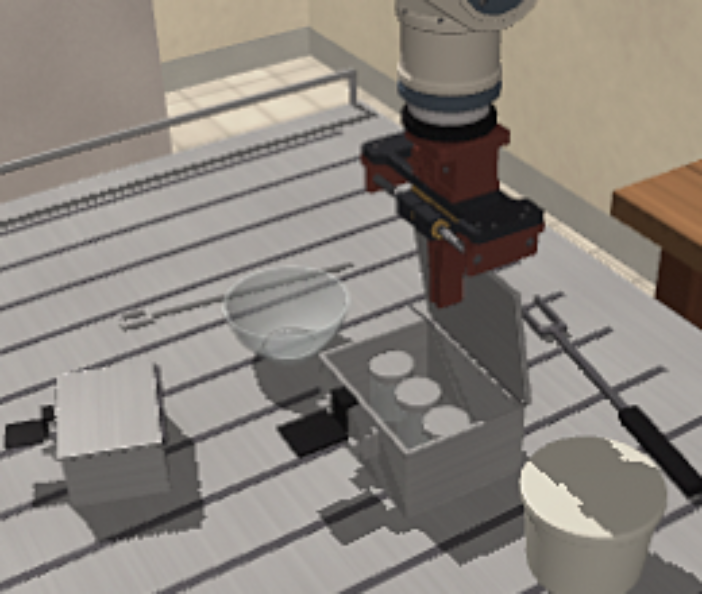

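The lid is almost upright and the force is negligible. I'll keep going towards the stop.

>>> arm_command([
  [[0, 0.8, -0.1], 0],
  [[0, 0.8, 0], 0],
  [[0, 0.8, 0], 0],
  [[0, 0.8, 0], 0],
  [[0, 0.6, 0], 0],
  [[0, 0, 0], 0],
])

```text
t: 7.35
ee_pos: [651.1, -1.3, 152.0]
orientation: [2.257, 2.183, -0.005]
ft_force: [0.5, 0.3, 0.3]
width: 0.6
```

>>> arm_command([
  [[0, 0.4, 0], 0],
  [[0, 0.3, 0], 0],
  [[0, 0, 0], 0],
])

```text
t: 7.65
ee_pos: [657.3, -1.4, 151.7]
orientation: [-2.258, -2.184, 0.008]
ft_force: [-2.1, -0.2, 1.1]
width: 0.2
```

```bash
python3 - <<'E'
from h import *
np.set_printoptions(precision=2,suppress=True)
s=get_image('side'); save('side6',cv2.resize(s[80:300,180:440],None,fx=2.7,fy=2.7))
for a in (1.6,1.75,1.92):
    print(a,(proj('side',[b2w(60-124*np.cos(a),y,76+124*np.sin(a)) for y in (-82,82)])-[180,80])*2.7)
delta(b2w(77,0,155))
E
```

```text
1.6 [[535.63 285.76]
 [427.22 199.43]]
1.75 [[553.93 281.07]
 [444.43 195.94]]
1.92 [[573.33 279.44]
 [462.95 195.39]]
 pos [657.29  -1.46 151.69] cm tool [ 0.03 -0.2  -0.33] rot to target deg [-0.22  0.2  -0.02] F [-2.33 -0.66  0.95] w 0.46403684893023706 t 7.7
```

View pics/side6.png

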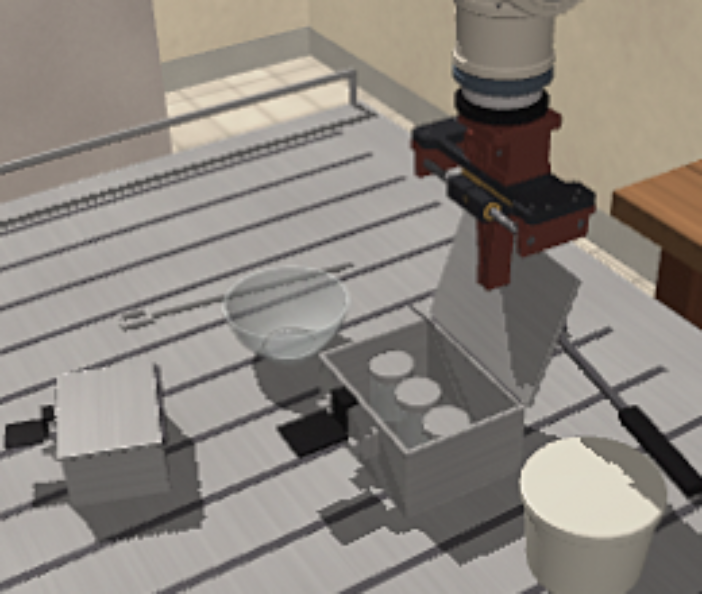

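The lid's near corner is at (579,280), which matches a ≈ 1.92 (predicted (573,279)). One more small nudge will confirm it's on the stop.

>>> arm_command([
  [[0, 0.3, 0], 0],
  [[0, 0, 0], 0],
])

```text
t: 7.9
ee_pos: [657.2, -1.5, 151.7]
orientation: [-2.255, -2.18, 0.015]
ft_force: [-1.0, 0.3, 1.3]
width: 0.2
```

>>> arm_command([
  [[0, 0.5, 0], 0],
  [[0, 0.3, 0], 0],
])

```text
t: 8.1
ee_pos: [657.9, -1.5, 151.4]
orientation: [-2.246, -2.172, 0.034]
ft_force: [-13.8, 0.6, 13.2]
width: 0.2
```

The reaction rises to 14 N with no further travel, so the lid is on its stop. I'll draw back and up, clear of everything.

>>> arm_command([
  [[0, -1, 0], 0],
  [[0, -2, 0], 0],
  [[0, -3, 0], 0],
  [[0, -4, -0.5], 0],
  [[0, -4, -1], 0],
  [[0, -4, -1.5], 0],
  [[0, -4, -2], 0],
  [[0, -3, -2], 0],
  [[0, 0, -2], 0],
  [[0, 0, 0], 0],
  [[0, 0, 0], 0],
  [[0, 0, 0], 0],
  [[0, 0, 0], 0],
])

```text
t: 9.4
ee_pos: [402.9, 7.4, 247.4]
orientation: [-2.253, -2.179, 0.018]
ft_force: [0.5, 0.3, 0.6]
width: 0.5
```

```bash
python3 - <<'E'
from h import *
np.set_printoptions(precision=2,suppress=True)
s=get_image('side'); save('side7',cv2.resize(s[80:300,180:440],None,fx=2.7,fy=2.7)); save('side7full',s)
t=get_image('top'); save('top7',t)
a=cv2.imread('pics/side0.png').astype(int); b=cv2.imread('pics/side7full.png').astype(int)
s2=get_image('side'); print('lid motion px diff',(np.abs(s2.astype(int)-s.astype(int)).max(2)>40).sum())
delta(b2w(-119,0,200))
E
```

```text
lid motion px diff 18
 pos [402.77   7.38 247.43] cm tool [0.01 5.74 4.67] rot to target deg [-0.76  0.2  -0.02] F [0.18 0.84 0.13] w 0.6711995164705986 t 9.55
```

View pics/side7.png

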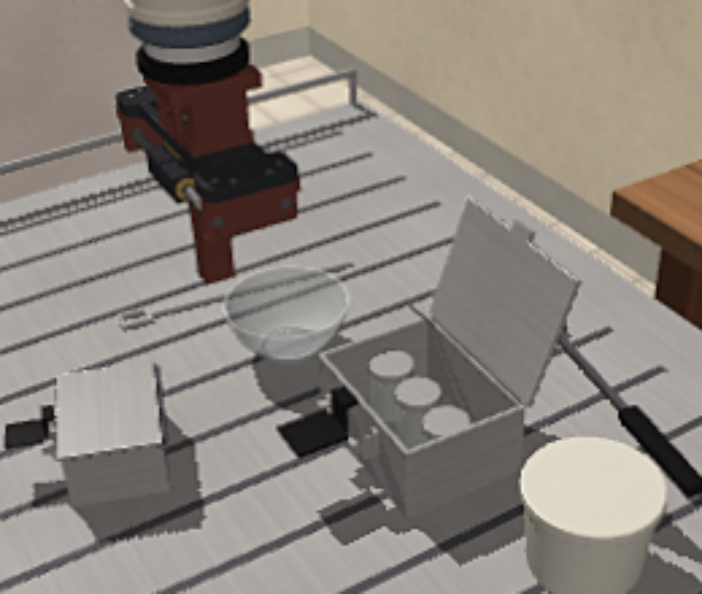

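View pics/top7.png

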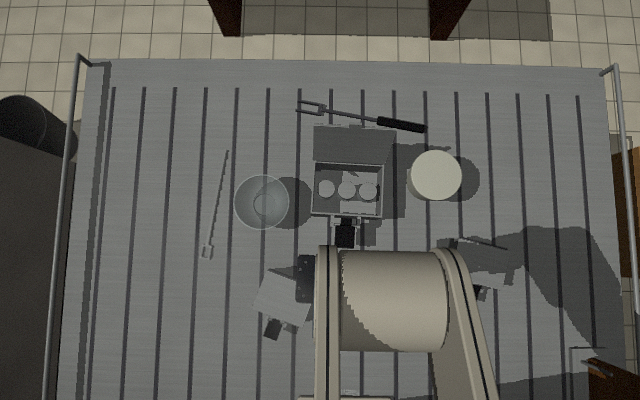

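The lid stands open with its near corner at (578,281), unchanged after release. The tab is level, the tub, bowl, fork and skewer sit at their first pixel positions, and the hand is clear with about 0 N on it. Handing in.

```bash
python3 -c "
from h import *
print(close_job())"
```

```text
the job is handed in; nothing more can be done
None
```

The condiment box is open: I pressed the tab, the lid popped up, and I pushed it to its stop and drew the hand clear. The job was handed in at about 9.6 s; it gives no verdict.

- **Which box:** I used the largest of the three; its lid measured 163 x 124 mm, against about 120 x 85–90 mm for the two look-alikes.
- **Press:** I pushed the tab with closed fingers to its hard stop, at about 22 N. The lid popped up to about 0.85 rad, judged from its near front corner in the side view.
- **Opening:** I pushed the lid over until the reaction rose to about 14 N with no further travel, then drew the hand back and up.
- **Last checks:** After release the lid corner was where a lid angle of about 1.92 rad puts it, to within 2 px in the camera image. Two successive side pictures were almost identical (18 pixels changed). The tab looked level. The tub, bowl, fork and skewer looked unmoved in the top picture by eye; I did not measure their shift. The force on the tool was about zero.
- **Disagreement:** The wrist and top cameras differed by up to 4 mm on the tab's front edge. I aimed between them, and it did not affect the press.

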